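# Unhook the parts bin from a deep keepered hook and set it in its tray

## Task

Take the blue parts bin, with the solder reel in it, off the deep hook: lift it until its hanging bar has risen past the hook's tip and just touches the keeper above, draw it out toward the front of the stand through the narrow gap, and set it down upright inside the shallow grey tray, square with it, letting go only once it stands there. The hook is easily bent, so while lifting and drawing out never press against it with more than about 20 N; keep the bin level so that the reel stays in, and leave the other things on the desk alone.

Things in the scene. Friction and masses are not known exactly. Their poses are not given: they have to be found in the camera images.
- stand: Grey steel stand fixed to the desk, 235 mm high, base 130 mm wide. Origin on the desk under the front face (plane x = 0) of its upright slotted back plate; -x is its front, where the bin comes off; z up. A rubber buffer 50 to 62 mm above the desk, 28 mm in front of the plate, props the hanging bin's back. It carries the yellow hook.
- hook_seat (a point): Point where the middle of the bin's bar rests at the start: 110 mm above the desk, 12 mm in front of the plate, level with the tops of two dark prongs (26 mm to either side, tips upturned 10 mm). Axes as the stand's. Between the prongs is the yellow deep hook, 24 mm wide: a lip 6 mm thick, 16 to 22 mm in front of the plate; the bar hangs between lip and plate.
- hook_exit (a point): Point 30 mm in front of the plate, just before the lip, 156 mm above the desk (not fixed to the yellow piece); axes as the stand's. Lip and keeper finger are one rigid piece clamped at another height each time: lip tip 26 to 66 mm above the seat point, NOT measured. The keeper's flat underside is 11 mm above the tip and reaches 26 mm in front of the plate; the 8 mm bar leaves only through this gap.
- bin: Blue steel parts bin, open on top, 85 mm deep (x), 110 mm wide (y), 65 mm high, walls 3 mm, about 0.16 kg plus the 0.1 kg reel. Origin at the centre of its underside; x points to its back (to the stand while it hangs), z up. It hangs on the hook at the start, its bar against the back of the lip and its lower back on the rubber buffer, leaning slightly forward (under 0.06 rad): it yields to a push toward the stand, but not at all to a pull or to a downward push on the tab.
- bin_tab (a point): Centre of the bin's black grip tab: an upright plate at the front edge, 10 mm thick (x), 54 mm wide (y), standing from the rim (65 mm above the bin's underside) to 115 mm above it. The point is 90 mm above the underside and 38.5 mm in front of the bin's centre; axes as the bin's. Pinch it across its thickness from above.
- bin_bar (a point): Middle of the bin's hanging bar, a round steel bar 8 mm in diameter along the bin's y, 60.5 mm behind the bin's centre and 64 mm above its underside, held by an ear at each end (96 mm apart). Axes as the bin's.
- reel_center (a point): Centre of the green and grey solder reel, 60 mm in diameter, 35 mm high, lying flat and loose on the bin's floor.
- tray_in (a point): Centre of the inner floor of the shallow grey tray fixed on the desk, 4 mm above the desk; inside 105 mm (x) by 130 mm (y), rim 14 mm above the desk, walls 4 mm. Its x axis matches the bin's x axis (tab toward the robot) when the bin stands square in it.
- glue_bottle: White glue bottle with an orange nozzle, 47 mm across, 148 mm high; origin at the centre of its foot. A bystander.
- screwdriver: Screwdriver with an orange handle lying on the desk, 230 mm long, 29 mm thick; origin under its middle. A bystander.
Mind the look-alikes: they are no part of the job. What is shaped like the part that bears reel_center but black or yellow is not meant.

How it is judged:
On the way, in this order (a step that is already met when the one before it is completed fails the run):
1. the bar has been drawn out of the hook to the front, the bin still held level (x of bin_bar in the frame of stand below -0.04 m and z of bin_bar in the frame of stand above 0.13 m and angle between bin's own z axis and vertical below 0.35 rad and contact force between the fingers and bin above 0.5 N), for 0.05 s.
2. the bin stands in the tray while it is still held (x of bin in the frame of tray_in between -0.014 and 0.014 m and y of bin in the frame of tray_in between -0.014 and 0.014 m and z of bin in the frame of tray_in below 0.004 m and angle between bin's own z axis and vertical below 0.06 rad and contact force between the fingers and bin above 0.5 N), for 0.1 s.
At the end, for the whole second after the job is handed in: The bin stands at rest on the tray's floor (underside within 4 mm of it, centre within 14 mm of the tray's centre along each tray axis, tilt under 0.06 rad, turned less than 0.25 rad out of square), with the reel inside it (x of bin in the frame of tray_in between -0.014 and 0.014 m and y of bin in the frame of tray_in between -0.014 and 0.014 m and z of bin in the frame of tray_in below 0.004 m and angle between bin's own z axis and vertical below 0.06 rad and angle between the x axis of bin and the x axis of tray_in, either way round below 0.25 rad and linear speed of bin below 0.01 m/s and x of reel_center in the frame of bin between -0.0425 and 0.0425 m and y of reel_center in the frame of bin between -0.055 and 0.055 m and z of reel_center in the frame of bin between 0 and 0.06 m); the robot touches nothing.
It fails at once if once its bar has been lifted 8 mm off the prongs, the bin presses on the stand or its hook with more than 20 N (z of bin_bar in the frame of hook_seat above 0.012 m and contact force between bin and stand above 20 N).
It fails at once if the robot presses on the stand or its hook with more than 20 N (contact force between any of the arm, the fingers and stand above 20 N).
It fails at once if the bin is tipped by more than 0.45 rad (angle between bin's own z axis and vertical above 0.45 rad).
It fails at once if the glue bottle or the screwdriver is moved by more than 30 mm (distance of any of glue_bottle, screwdriver from where it was at the start of the episode above 0.03 m).
It also fails if it takes over 51 s, if anything falls off the work surface, if the arm or the gripper's body presses on something with over 40 N, if the wrist force passes 120 N, or if a joint passes its speed limit or range.

## Robot

A 6-joint arm with a two-finger parallel gripper is mounted at the origin on a cart in front of the work surface, level with it; the furniture and walls round the work are solid. World frame = base frame: x ahead of the robot, y to its left, z up, the work surface at z = 0. Lengths are in m, angles in rad, forces in N, time in s.
With the tool pointing down it reaches from about 0.35 to 0.975 m from the base axis. Payload 4.9 kg.
Tool frame: the origin (TCP) lies at the very end of the fingers, on their centre line; the grasp point (between the pads) lies 19 mm behind it; z points along the fingers, y is the direction in which the jaws open and shut (so a half turn about z gives the same grasp; the last joint's range is limited). The gripper opens to 85 mm and grips with 20 to 120 N. Pads are 22 mm wide; open, the fingers measure 114 mm over their backs; the gripper's body (76 mm by 85 mm) begins 54 mm behind the grasp point. The pads swing forward as they close: fully open they stand 13 mm farther back than shut.
Start: joints at [-1.347, 0.053, 1.613, -0, 1.476, -0.119], TCP at [0.21, -0.589, 0.231] pointing down, gripper open.
Joint ranges: [-3.01, 3.01], [-1.01, 2.22], [0.06, 2.58], [-1.02, 4.17], [0.09, 2.62], [-3.14, 3.14]. Speed limits (rad/s): [2.57, 2.57, 3.14, 3.14, 3.14, 3.14].

## Interface

Orientations are given as a unit quaternion [w, x, y, z].
In Python, from plant import env, imaging gives the robot as it stands.
- The arm moves only by the tool drive_tool, never from a script. Its argument "rows" is a list of rows, each a list of 3 entries, a list of its own where there are three numbers: the turn, a rotation vector about the world's x, y, z normalised to -1 to 1, where 1 is 2 pi rad, then the shift along the world's x, y, z normalised to -1 to 1, where 1 is 100 mm, then the opening, from 0 (shut) to 1 (fully open). In form: [[[rx, ry, rz], [tx, ty, tz], grip], ...]. A call has 1 to 20 rows; each row is the pose to reach, as a shift and turn from the pose measured when the call began, turning the shorter way round; what a row does not reach only later rows make up. A row lasts 1/12 s, in which the tool goes at most 41.7 mm and 7.16 degrees, less where a joint would pass 70% of its speed; a pose out of reach is approached as far as the arm can. A call with a number of a shift or a turn outside -1 to 1 is refused whole. A call with a gripper value outside its range is refused whole. The fingers move at their own pace and stop on an object; "newtons" is the grip in N (left out, the last holds). Time passes only in rows, so rows that repeat a pose let the fingers close. It gives the time, the measured TCP pose, the force and the opening at its end, in the units of the state.
- env.state(): the state, without advancing time (a new reading comes with each control period).
- imaging.read_camera(name): name is "scene" or "side" or "wrist"; returns the picture (400x640x3 uint8, red, green, blue); there is no depth.
- imaging.camera_model(name): a dict with "fovy" (degrees; the focal length in pixels is half the picture's height over the tangent of half this angle, whatever the lens; pixels are square), "cx", "cy" (the principal point, pixels), "dist" ([k1, k2, p1, p2, k3] as OpenCV has them; the pictures are not rectified), "R" (3x3) and "t" (3): a world point X has camera coordinates R X + t. Camera axes: x right, y down, z forward; pixel columns grow to the right and rows downward; lengths in m; the calibration is good to about 2 mm. A picture is of the moment at which its call begins: read the wrist's pose just before it. camera_model takes no time and is no camera call; for the wrist camera it gives the pose at the moment of the call.
- env.finish_job(): hands the job in, once; it reports no verdict.
The state is a dict: "clock": time; "q": joint angles; "qvel": joint speeds; "joint_torque": joint torques, N m; "ee_pos": TCP position; "orientation": TCP orientation; "ft_force": force on the tool from outside, world axes, zero at the start; "ft_torque": the same for the moment, N m; "finger_gap": opening from 0.0 (shut) to 1.0 (fully open).
Only numpy, scipy, OpenCV 4.12 (cv2) and the standard library are available. Lean on these libraries where they do the work, as an engineer would, in place of code of your own. Each camera call takes 0.05 s, during which the arm holds its last target.

## Working session

There is one attempt and no reset: what is moved stays moved. The work goes in short steps, Python scripts to look and compute and a tool call to move; the robot and the scene stay as the last step left them, time stands still between calls to the robot, and variables do not carry over. Pictures are saved under pics/ and viewed, and the job is handed in when it is done.

Besides the shell and the picture viewer there is one more tool, called after "Call:" as name(argument=value, ...) on one line, values as JSON. drive_tool: Moves the arm, as the interface text tells. Scaled input: -1 to 1 covers 100 mm each way for a shift and 2 pi rad each way for a turn. Its arguments: {"type":"object","properties":{"rows":{"type":"array","items":{"type":"array"}},"newtons":{"type":"number"}},"required":["rows"]}

```bash
mkdir -p pics; ls
python3 - <<'E'
from plant import env, imaging
import cv2
s=env.state(); print(s)
for n in ("scene","side"):
    im=imaging.read_camera(n); cv2.imwrite(f"pics/{n}0.png",im[:,:,::-1])
    m=imaging.camera_model(n); print(n,m)
print(imaging.camera_model("wrist"))
E
```

```text
pics
{'clock': 0.0, 'q': array([-1.34699779e+00,  5.33460250e-02,  1.61432677e+00,  2.22166104e-05,
        1.47604112e+00, -1.19001820e-01]), 'qvel': array([-1.28220288e-03, -5.41565411e-04, -3.55625988e-04,  1.16644100e-03,
        9.17456694e-05,  2.84133472e-04]), 'joint_torque': array([ 1.74127992e-03, -3.93678653e+01, -3.70177746e+01, -3.31151682e-05,
        6.99217970e-03,  1.71772604e-05]), 'ee_pos': array([ 0.20993905, -0.58799773,  0.23005019]), 'orientation': array([-1.05975070e-03,  9.85346542e-01,  1.70561035e-01, -4.45075238e-05]), 'ft_force': array([ 0.3803853 , -0.0026377 , -0.18213653]), 'ft_torque': array([-0.05088907, -0.00836865, -0.02804484]), 'finger_gap': 1.0003864323709464}
scene {'fovy': 47.704089467996724, 'cx': 323.4760018650997, 'cy': 197.1850772630478, 'dist': array([0.00237325, 0.        , 0.        , 0.        , 0.        ]), 'R': array([[-0.59909216, -0.80064921, -0.00703007],
       [-0.42700638,  0.32691361, -0.84308543],
       [ 0.67731391, -0.50208399, -0.53773371]]), 't': array([0.2925424 , 0.3677314 , 0.98280131])}
side {'fovy': 42.52479732003526, 'cx': 314.78933576093056, 'cy': 199.76216457004747, 'dist': array([-0.04619052,  0.        ,  0.        ,  0.        ,  0.        ]), 'R': array([[-0.91449163, -0.40432609, -0.01501576],
       [-0.22907701,  0.54799635, -0.80450216],
       [ 0.33350979, -0.73227072, -0.59375989]]), 't': array([0.501529  , 0.26249796, 1.17240643])}
{'fovy': 69.21905455934089, 'cx': 321.078528431432, 'cy': 198.60450851274075, 'dist': array([0.00630589, 0.        , 0.        , 0.        , 0.        ]), 'R': array([[ 0.33611321, -0.94181903, -0.00219833],
       [-0.9015043 , -0.32239969,  0.2887013 ],
       [-0.27261312, -0.09505452, -0.9574167 ]]), 't': array([-0.62414475, -0.03824224,  0.37930787])}
```

View pics/scene0.png

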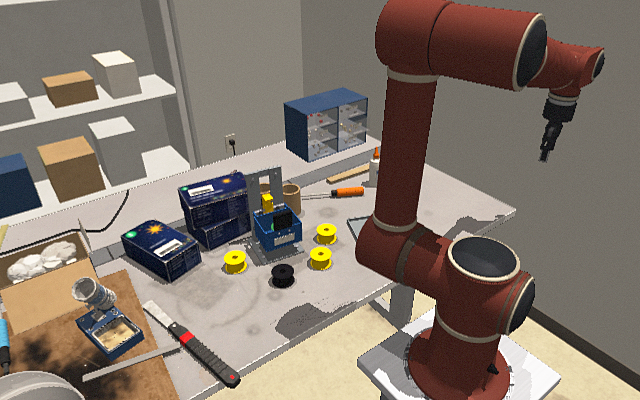

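View pics/side0.png

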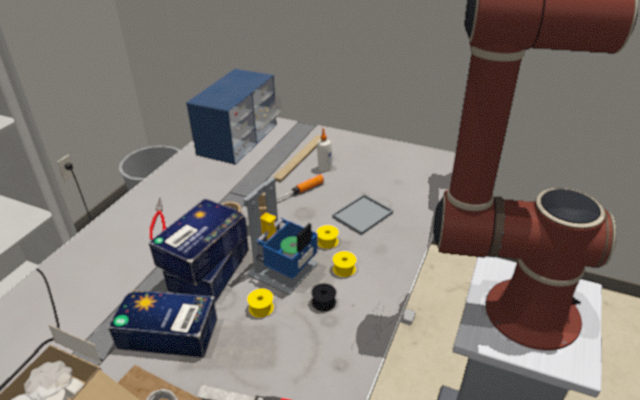

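The side view shows the bin at about (288,247) with the green reel in it at (290,243). The stand plate is at (262,210), the tray at (363,214), the bottle at (324,152) and the screwdriver at (305,188). Look-alikes are yellow reels at (327,237), (345,264) and (260,303), and a black reel at (323,297). Next, close crops.

Run:
```python
import cv2
a=cv2.imread("pics/scene0.png");b=cv2.imread("pics/side0.png")
cv2.imwrite("pics/c1.png",cv2.resize(a[155:270,225:345],None,fx=6,fy=5.2*6/5.2,interpolation=cv2.INTER_CUBIC)[:600])
cv2.imwrite("pics/c2.png",cv2.resize(b[170:290,235:400],None,fx=4.8,fy=4.8,interpolation=cv2.INTER_CUBIC))
```

```text
(no output)
```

View pics/c1.png

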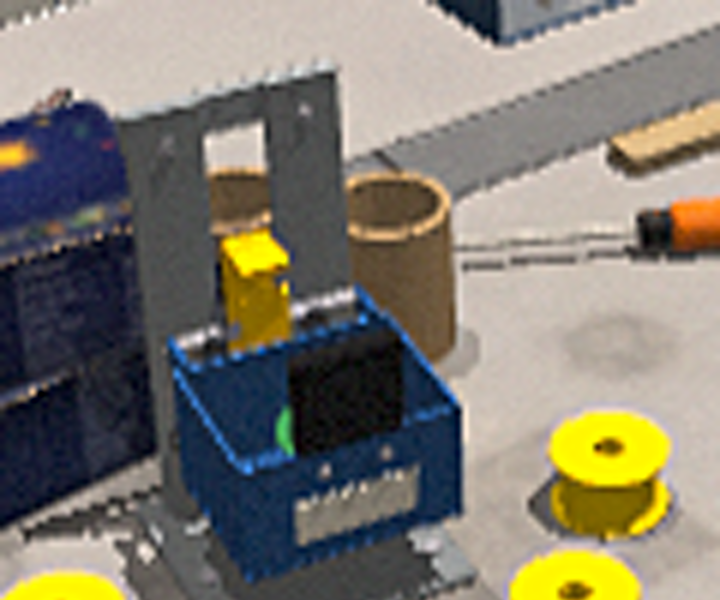

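View pics/c2.png

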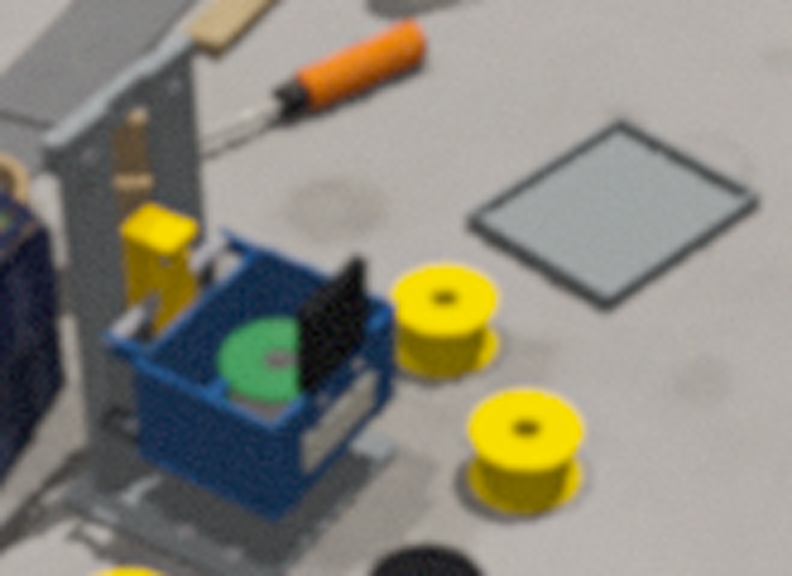

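The crops confirm the target: a blue bin with black tab at scene (283,225) / side (305,237), green reel inside, yellow hook behind. The yellow and black reels are decoys. Now I'll triangulate.

```bash
cat > h.py <<'E'
import numpy as np, cv2
from plant import env, imaging
def model(n): return imaging.camera_model(n)
def K(m):
    f=200/np.tan(np.radians(m["fovy"]/2)); return np.array([[f,0,m["cx"]],[0,f,m["cy"]],[0,0,1.]])
def ray(m,p):
    u=cv2.undistortPoints(np.array([[p]],float),K(m),m["dist"])[0,0]
    R=np.array(m["R"]); c=-R.T@m["t"]; d=R.T@np.array([u[0],u[1],1.]); return c,d/np.linalg.norm(d)
def onz(m,p,z):
    c,d=ray(m,p); return c+d*(z-c[2])/d[2]
def tri(*obs):
    A=np.zeros((3,3));b=np.zeros(3);L=[]
    for m,p in obs:
        c,d=ray(m,p);P=np.eye(3)-np.outer(d,d);A+=P;b+=P@c;L.append((c,P))
    x=np.linalg.solve(A,b); return x,[round(1e3*np.linalg.norm(P@(x-c)),1) for c,P in L]
def proj(m,X):
    return cv2.projectPoints(np.array(X,float).reshape(-1,1,3),cv2.Rodrigues(np.array(m["R"]))[0],np.array(m["t"],float),K(m),m["dist"])[0][:,0]
E
python3 - <<'E'
from h import *
np.set_printoptions(precision=4,suppress=True)
S=model("scene");D=model("side");W=model("wrist")
for m in(S,D,W): print(-np.array(m["R"]).T@m["t"])
s=lambda x,y:(225+x/6-.5+1/12,155+y/6-.4); d=lambda x,y:(235+x/4.8-.4,170+y/4.8-.4)
P={"plateL":((123,113),(48,148)),"plateR":((338,68),(188,42)),
"rimFL":((247,470),(282,422)) ,"rimFR":((462,405),(395,305)),"rimBR":((358,290),(228,236)),"rimBL":((172,343),(112,340)),
"tabTL":((290,355),(303,308)),"tabTR":((403,330),(363,262)),
"keepF_L":((232,268),(160,240)),"keepF_R":((288,262),(195,232))}
for k,(a,b) in P.items(): print(k,*tri((S,s(*a)),(D,d(*b))))
for z in(.014,):
  for q in((472,218),(618,122),(757,200),(607,307)): print("tray",onz(D,d(*q),z))
E
```

```text
[-0.3334  0.6075  0.8406]
[0.1278 0.9175 0.9148]
[ 0.2787 -0.5641  0.3728]
plateL [0.6543 0.1402 0.2347] [np.float64(0.9), np.float64(0.9)]
plateR [0.6343 0.0376 0.2338] [np.float64(0.4), np.float64(0.4)]
rimFL [0.5294 0.1585 0.119 ] [np.float64(1.6), np.float64(1.6)]
rimFR [0.5181 0.0519 0.1132] [np.float64(0.6), np.float64(0.6)]
rimBR [0.6143 0.0462 0.1238] [np.float64(0.5), np.float64(0.5)]
rimBL [0.6313 0.1391 0.1219] [np.float64(0.3), np.float64(0.3)]
tabTL [0.5286 0.133  0.1701] [np.float64(1.3), np.float64(1.3)]
tabTR [0.5222 0.0794 0.1622] [np.float64(0.8), np.float64(0.8)]
keepF_L [0.6165 0.1103 0.1639] [np.float64(3.6), np.float64(3.6)]
keepF_R [0.611  0.0852 0.1564] [np.float64(0.2), np.float64(0.2)]
tray [ 0.5568 -0.1468  0.014 ]
tray [ 0.5097 -0.2712  0.014 ]
tray [ 0.4069 -0.2284  0.014 ]
tray [ 0.4559 -0.101   0.014 ]
```

Call:
drive_tool(rows=[[[0,0,0.015],[0.3,0.5,0.15],1],[[0,0,0.034],[0.675,1,0.3],1],[[0,0,0.034],[0.675,1,0.3],1],[[0,0,0.034],[0.675,1,0.3],1]])

```text
clock: 0.43
ee_pos: [0.2809, -0.4844, 0.2622]
orientation: [-0.0, 0.961, 0.277, 0.001]
ft_force: [0.1, -0.8, 0.5]
finger_gap: 1.0
```

Call:
drive_tool(rows=[[[0,0,0.015],[0.3,0.5,0.15],1],[[0,0,0.034],[0.675,1,0.3],1],[[0,0,0.034],[0.675,1,0.3],1]])

```text
clock: 0.68
ee_pos: [0.3459, -0.3868, 0.2907]
orientation: [-0.001, 0.925, 0.379, 0.001]
ft_force: [1.2, -0.7, 0.5]
finger_gap: 1.001
```

Call:
drive_tool(rows=[[[0,0,0.015],[0.3,0.5,0.05],1],[[0,0,0.034],[0.675,1,0.1],1],[[0,0,0.034],[0.675,1,0.1],1]])

```text
clock: 0.93
ee_pos: [0.414, -0.2849, 0.3007]
orientation: [-0.001, 0.879, 0.477, 0.001]
ft_force: [0.6, 0.5, -0.5]
finger_gap: 1.0
```

Call:
drive_tool(rows=[[[0,0,0.015],[0.3,0.5,0],1],[[0,0,0.034],[0.675,1,0],1],[[0,0,0.034],[0.675,1,0],1],[[0,0,0.034],[0.675,1,0],1]])

```text
clock: 1.27
ee_pos: [0.484, -0.1797, 0.3002]
orientation: [-0.002, 0.821, 0.571, 0.002]
ft_force: [-1.0, -1.0, -0.2]
finger_gap: 0.995
```

Run:
```python
from h import *
import pickle
m=model("wrist"); im=imaging.read_camera("wrist"); pickle.dump(m,open("w1.pkl","wb")); cv2.imwrite("pics/w1.png",im[:,:,::-1])
print(env.state()["ee_pos"],env.state()["q"], -np.array(m["R"]).T@m["t"])
for p in [(.4823,-.1869,.014)]: print(proj(m,p))
```

```text
[ 0.48267742 -0.18209063  0.30008143] [-0.5066703  -0.24178321  1.77450979  0.00291642  1.61103586 -0.14963413] [ 0.50876311 -0.11199567  0.44323531]
[[322.22156297 168.26822816]]
```

View pics/w1.png

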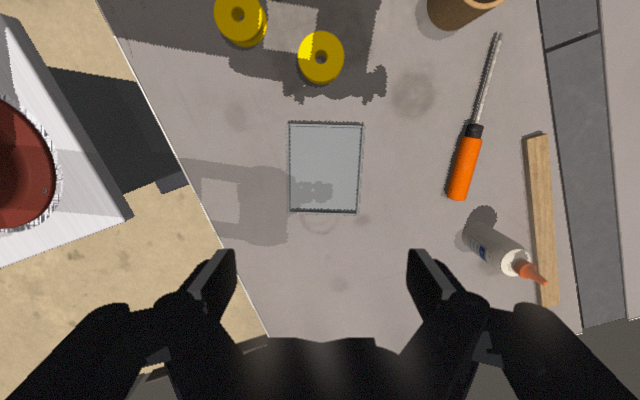

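The wrist view shows the tray with corners at about (289,121), (363,124), (357,213) and (290,211). The bottle is at (500,255) and the screwdriver at (468,150). The next script measures the tray outline.

Run:
```python
from h import *
import pickle
m=pickle.load(open("w1.pkl","rb")); im=cv2.imread("pics/w1.png")
c=im[105:230,270:385]; cv2.imwrite("pics/w1c.png",cv2.resize(c,None,fx=4.8,fy=4.8,interpolation=cv2.INTER_CUBIC))
# tray interior: bluish grey  b>r
b,g,r=[im[:,:,i].astype(int) for i in range(3)]
mask=((b-r>2)&(g-r>2)&(b>90)).astype(np.uint8)*255
roi=np.zeros_like(mask); roi[115:220,280:372]=mask[115:220,280:372]
roi=cv2.morphologyEx(roi,cv2.MORPH_OPEN,np.ones((3,3)));
cs,_=cv2.findContours(cv2.morphologyEx(roi,cv2.MORPH_CLOSE,np.ones((9,9))),0,2); k=max(cs,key=cv2.contourArea)
print(cv2.contourArea(k),cv2.minAreaRect(k)); cor=cv2.approxPolyDP(k,5,True)[:,0]; print(cor)
for z in(.004,.014):
  P=np.array([onz(m,p+0.,z)[:2] for p in cor]);print(z,P,P.mean(0)); print(cv2.minAreaRect(np.array([onz(m,p[0]+0.,z)[:2]*1000 for p in k],np.float32)))
```

```text
Traceback (most recent call last):
ValueError: max() iterable argument is empty
```

View pics/w1c.png

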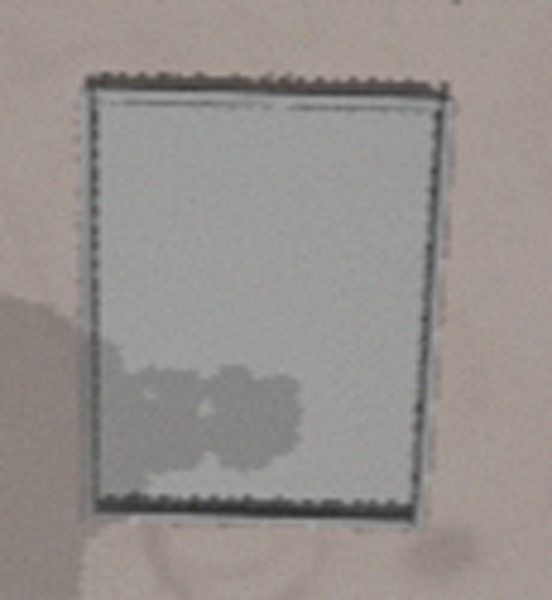

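Run:
```python
from h import *
import pickle
m=pickle.load(open("w1.pkl","rb"));np.set_printoptions(precision=4,suppress=True)
for C in (((83,92),(452,96),(425,525),(85,522)),((94,103),(440,106),(416,519),(97,517))):
  P=np.array([onz(m,(270+x/4.8-.4,105+y/4.8-.4),.014)[:2] for x,y in C]);print(P,P.mean(0))
  print("len",[round(np.linalg.norm(P[i]-P[i-1]),4) for i in range(4)])
  ex=P[1]-P[0]+P[2]-P[3]; ey=P[0]-P[3]+P[1]-P[2]; print("yaw",np.arctan2(ex[1],ex[0]),np.arctan2(-ey[0],ey[1]))
```

```text
[[ 0.4571 -0.1087]
 [ 0.5602 -0.1482]
 [ 0.51   -0.2745]
 [ 0.4062 -0.2349]] [ 0.4834 -0.1916]
len [np.float64(0.1361), np.float64(0.1103), np.float64(0.1359), np.float64(0.1111)]
yaw -0.3647540816228407 -0.3809187524769136
[[ 0.459  -0.1128]
 [ 0.5559 -0.1497]
 [ 0.5079 -0.2715]
 [ 0.4105 -0.2347]] [ 0.4833 -0.1922]
len [np.float64(0.1312), np.float64(0.1036), np.float64(0.1309), np.float64(0.1041)]
yaw -0.36235403071039146 -0.3771433010110944
```

Call:
drive_tool(rows=[[[0,0,0.005],[0.1,0.4,0.05],1],[[0,0,0.01],[0.2,0.9,0.1],1],[[0,0,0.01],[0.2,0.95,0.1],1],[[0,0,0.01],[0.2,0.95,0.1],1]])

```text
clock: 1.65
ee_pos: [0.5028, -0.0852, 0.3103]
orientation: [-0.002, 0.802, 0.597, 0.001]
ft_force: [-0.2, -0.3, 0.1]
finger_gap: 0.998
```

Call:
drive_tool(rows=[[[0,0,0.005],[0.1,0.4,0.05],1],[[0,0,0.01],[0.2,0.9,0.1],1],[[0,0,0.01],[0.2,0.95,0.1],1],[[0,0,0.01],[0.2,0.95,0.1],1]])

```text
clock: 1.98
ee_pos: [0.5231, 0.0109, 0.3203]
orientation: [-0.002, 0.782, 0.623, 0.001]
ft_force: [0.4, 0.7, 0.1]
finger_gap: 0.998
```

Call:
drive_tool(rows=[[[0,0,0.005],[0.05,0.4,0],1],[[0,0,0.008],[0.1,0.9,0],1],[[0,0,0.008],[0.1,0.9,0],1],[[0,0,0.008],[0.1,0.9,0],1],[[0,0,0.008],[0.1,0.9,0],1]])

```text
clock: 2.4
ee_pos: [0.5331, 0.0992, 0.3198]
orientation: [-0.002, 0.767, 0.642, 0.0]
ft_force: [0.4, -0.7, 0.2]
finger_gap: 1.0
```

Run:
```python
from h import *
import pickle
m=model("wrist"); im=imaging.read_camera("wrist"); pickle.dump(m,open("w2.pkl","wb")); cv2.imwrite("pics/w2.png",im[:,:,::-1])
print(env.state()["ee_pos"],env.state()["q"], -np.array(m["R"]).T@m["t"],env.state()["orientation"])
```

```text
[0.53313634 0.09887774 0.31992411] [ 0.04450298 -0.18224241  1.69134723  0.00308848  1.63375336  0.22292215] [0.54569642 0.17077696 0.46258228] [-1.60917127e-03  7.67229262e-01  6.41370785e-01  4.31721441e-04]
```

View pics/w2.png

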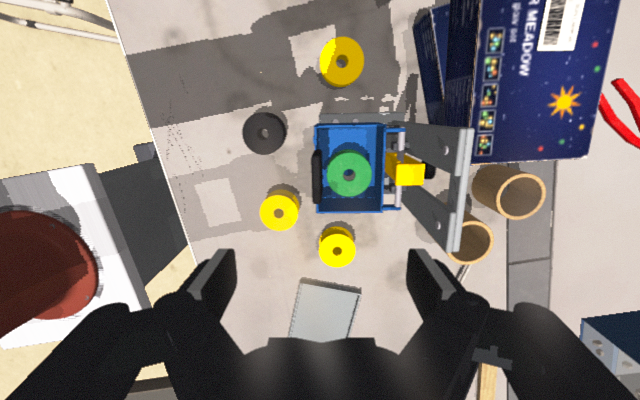

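The bin sits at about (350,168), tab at (318,176), green reel at (348,175), bar at (395,165), keeper at (408,172) and plate at about (450,185). Enlarging it now.

Run:
```python
import cv2
a=cv2.imread("pics/w2.png")
cv2.imwrite("pics/w2c.png",cv2.resize(a[105:225,305:465],None,fx=5,fy=5,interpolation=cv2.INTER_CUBIC))
```

```text
(no output)
```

View pics/w2c.png

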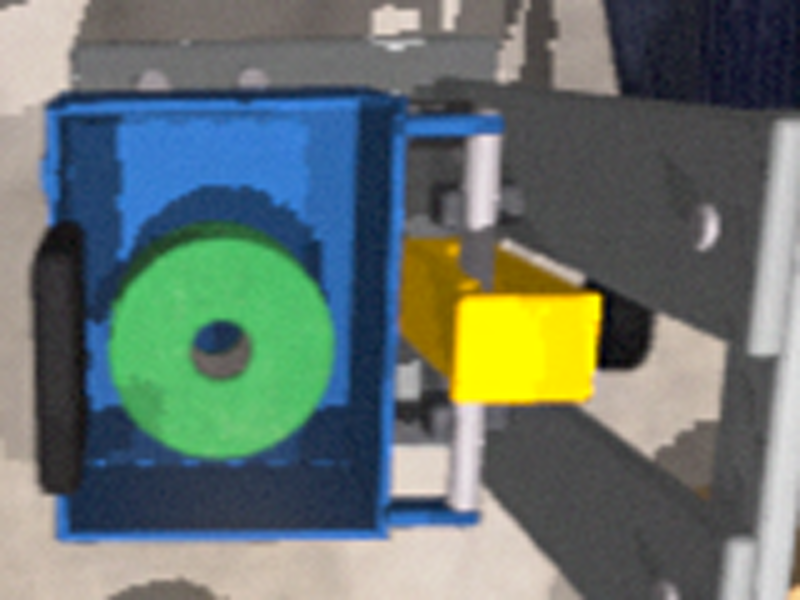

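Run:
```python
from h import *
import pickle
m=pickle.load(open("w2.pkl","rb"));np.set_printoptions(precision=4,suppress=True)
f=lambda x,y:(305+x/5-.4,105+y/5-.4)
g=lambda x,y,z:onz(m,f(x,y),z)[:2]
yaw=lambda a,b:np.arctan2(-(a-b)[0],(a-b)[1])
b1,b2=g(484,128,.112),g(464,514,.112); print("bar",b1,b2,(b1+b2)/2,yaw(b1,b2),np.linalg.norm(b1-b2))
c=[g(50,105,.107),g(404,98,.111),g(388,534,.111),g(60,536,.107)];c=np.array(c)
print("rim",c,c.mean(0),[round(np.linalg.norm(c[i]-c[i-1]),4) for i in range(4)],yaw(c[0],c[3]),yaw(c[1],c[2]))
for z in(.150,.157,.162):
  t=np.array([g(52,222,z),g(50,492,z)]);print("tab",z,t,t.mean(0),yaw(*t),np.linalg.norm(t[0]-t[1]), g(35,357,z),g(80,357,z))
p1,p2=g(800,120,.235),g(760,600,.235);print("platefront top",p1,p2,yaw(p1,p2))
for z in(.145,.155,.165,.175):
  k=np.array([g(457,297,z),g(598,295,z),g(590,400,z),g(455,403,z)]);print(z,"keeper",k.mean(0),np.linalg.norm(k[0]-k[3]),np.linalg.norm(k[1]-k[2]),yaw(k[0],k[3]),k[0],k[3])
```

```text
bar [0.6344 0.1339] [0.62   0.0392] [0.6272 0.0866] -0.15073689566035745 0.09579850687782594
rim [[0.5346 0.157 ]
 [0.6169 0.144 ]
 [0.6005 0.0369]
 [0.5173 0.0497]] [0.5673 0.0969] [np.float64(0.1086), np.float64(0.0833), np.float64(0.1084), np.float64(0.0842)] -0.15978211123613234 -0.1513188481837877
tab 0.15 [[0.5319 0.1347]
 [0.5204 0.0751]] [0.5262 0.1049] -0.19075049506895178 0.06063091377346421 [0.5228 0.1063] [0.5326 0.1046]
tab 0.157 [[0.5322 0.1355]
 [0.521  0.0773]] [0.5266 0.1064] -0.19075049506895142 0.059273138821379086 [0.5234 0.1078] [0.5329 0.1061]
tab 0.162 [[0.5324 0.136 ]
 [0.5214 0.0788]] [0.5269 0.1074] -0.19075049506895114 0.058303299569889715 [0.5237 0.1088] [0.5331 0.1071]
platefront top [0.6507 0.1395] [0.6412 0.0615] -0.12074144745581808
0.145 keeper [0.6303 0.0878] 0.024110507045267737 0.023816972500529363 -0.1218080818715591 [0.6166 0.1022] [0.6137 0.0782]
0.155 keeper [0.6277 0.0904] 0.023351317751060963 0.023067025993437157 -0.12180808187156109 [0.6144 0.1043] [0.6116 0.0812]
0.165 keeper [0.625 0.093] 0.02259212845685413 0.02231707948634498 -0.12180808187155856 [0.6122 0.1065] [0.6094 0.0841]
0.175 keeper [0.6223 0.0956] 0.021832939162647294 0.021567132979252793 -0.12180808187155585 [0.6099 0.1087] [0.6073 0.087 ]
```

Call:
drive_tool(rows=[[[0,0,0.0037],[-0.05,0.04,-0.3],1],[[0,0,0.0037],[-0.05,0.04,-0.65],1],[[0,0,0.0037],[-0.05,0.04,-1],1],[[0,0,0.0037],[-0.05,0.04,-1],1]], newtons=60)

```text
clock: 2.78
ee_pos: [0.5236, 0.1005, 0.2113]
orientation: [-0.006, 0.761, 0.649, -0.005]
ft_force: [-1.4, -0.5, -2.9]
finger_gap: 0.997
```

Call:
drive_tool(rows=[[[0,0,0],[0,0,-0.3],1],[[0,0,0],[0,0,-0.6],1],[[0,0,0],[0,0,-0.6],1],[[0,0,0],[0,0,-0.6],1]])

```text
clock: 3.12
ee_pos: [0.5233, 0.0993, 0.1514]
orientation: [-0.006, 0.761, 0.648, -0.006]
ft_force: [-0.1, -0.7, 0.1]
finger_gap: 1.001
```

Run:
```python
from h import *
import pickle
m=model("wrist"); s=env.state(); im=imaging.read_camera("wrist"); pickle.dump(m,open("w3.pkl","wb")); cv2.imwrite("pics/w3.png",im[:,:,::-1])
o=s["orientation"];print(s["ee_pos"],o,2*np.arctan2(o[2],o[1]),s["ft_force"])
```

```text
[0.5232835  0.0992929  0.15143676] [-0.00620863  0.76116388  0.64849826 -0.00640323] 1.4112876932202094 [-0.05464799 -0.65856377  0.09314069]
```

View pics/w3.png

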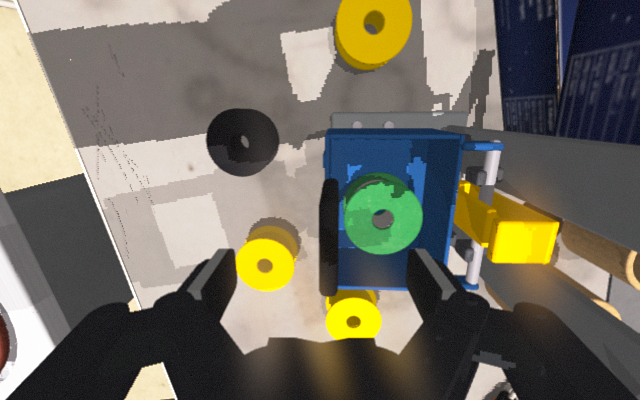

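Run:
```python
from h import *
from scipy.spatial.transform import Rotation as R
s=env.state();o=s["orientation"]
r=R.from_quat([o[1],o[2],o[3],o[0]]); print("toolz",r.as_matrix()[:,2])
p=1.416; des=R.from_matrix(np.array([[np.cos(p),np.sin(p),0],[np.sin(p),-np.cos(p),0],[0,0,-1]]))
print("turn",((des*r.inv()).as_rotvec()/(2*np.pi)).round(4), "shift",(np.array([.528,.103,.118])-s["ee_pos"])/.1)
a=cv2.imread("pics/w3.png")
cv2.imwrite("pics/w3c.png",cv2.resize(a[125:305,430:570],None,fx=3.3,fy=3.3,interpolation=cv2.INTER_CUBIC))
```

```text
toolz [-0.01359372  0.00141395 -0.9999066 ]
turn [-0.0002 -0.0022  0.0007] shift [ 0.03236841  0.03404817 -0.35541817]
```

View pics/w3c.png

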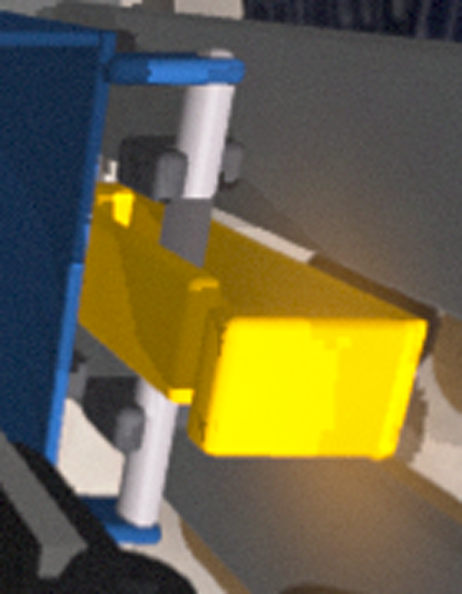

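Run:
```python
from h import *
import pickle
np.set_printoptions(precision=4,suppress=True)
a=pickle.load(open("w2.pkl","rb"));b=pickle.load(open("w3.pkl","rb"))
f=lambda x,y:(305+x/5-.4,105+y/5-.4); g=lambda x,y:(430+x/3.3-.35,125+y/3.3-.35)
for p,q in (((457,297),(222,320)),((455,403),(205,455)),((598,295),(428,322)),((590,400),(402,457))): print("keeper top",tri((a,f(*p)),(b,g(*q))))
yaw=-.155; ex=np.array([np.cos(yaw),np.sin(yaw)]);ey=np.array([-ex[1],ex[0]]); O=np.array([.6272,.0866])+.012*ex
st=lambda X:np.array([(X[:2]-O)@ex,(X[:2]-O)@ey,X[2]])
for name,q in(("lip front -y",(168,400)),("lip back -y",(190,402)),("lip front +y",(190,282)),("lip back+y",(217,282)),("keep bot front -y",(190,445)),("keep bot front +y",(207,308))):
  print(name,[st(onz(b,g(*q),z)).round(4) for z in(.13,.135,.14,.145,.15,.155)])
```

```text
keeper top (array([0.6146, 0.1039, 0.1537]), [np.float64(0.2), np.float64(0.2)])
keeper top (array([0.6117, 0.081 , 0.1545]), [np.float64(0.0), np.float64(0.0)])
keeper top (array([0.6439, 0.0996, 0.1555]), [np.float64(0.0), np.float64(0.0)])
keeper top (array([0.6401, 0.0776, 0.1571]), [np.float64(0.3), np.float64(0.3)])
lip front -y [array([-0.0197, -0.0102,  0.13  ]), array([-0.0226, -0.0078,  0.135 ]), array([-0.0255, -0.0053,  0.14  ]), array([-0.0283, -0.0029,  0.145 ]), array([-0.0312, -0.0005,  0.15  ]), array([-0.0341,  0.002 ,  0.155 ])]
lip back -y [array([-0.0156, -0.0106,  0.13  ]), array([-0.0186, -0.0082,  0.135 ]), array([-0.0216, -0.0057,  0.14  ]), array([-0.0246, -0.0033,  0.145 ]), array([-0.0276, -0.0008,  0.15  ]), array([-0.0307,  0.0016,  0.155 ])]
lip front +y [array([-0.0193,  0.013 ,  0.13  ]), array([-0.0222,  0.0147,  0.135 ]), array([-0.0251,  0.0165,  0.14  ]), array([-0.028 ,  0.0182,  0.145 ]), array([-0.0309,  0.0199,  0.15  ]), array([-0.0338,  0.0217,  0.155 ])]
lip back+y [array([-0.0146,  0.013 ,  0.13  ]), array([-0.0176,  0.0147,  0.135 ]), array([-0.0207,  0.0165,  0.14  ]), array([-0.0237,  0.0182,  0.145 ]), array([-0.0268,  0.0199,  0.15  ]), array([-0.0298,  0.0217,  0.155 ])]
keep bot front -y [array([-0.0142, -0.0195,  0.13  ]), array([-0.0172, -0.0168,  0.135 ]), array([-0.0203, -0.0141,  0.14  ]), array([-0.0233, -0.0114,  0.145 ]), array([-0.0264, -0.0086,  0.15  ]), array([-0.0295, -0.0059,  0.155 ])]
keep bot front +y [array([-0.0155,  0.008 ,  0.13  ]), array([-0.0186,  0.0099,  0.135 ]), array([-0.0216,  0.0118,  0.14  ]), array([-0.0246,  0.0137,  0.145 ]), array([-0.0276,  0.0156,  0.15  ]), array([-0.0306,  0.0175,  0.155 ])]
```

Wrist views give the lip tip at z≈0.135 and the keeper underside at z≈0.147, so contact should come after about 33 mm of lift. Descending and grasping.

Call:
drive_tool(rows=[[[0,-0.0022,0.0007],[0.03,0.034,-0.15],1],[[0,-0.0022,0.0007],[0.03,0.034,-0.355],1],[[0,-0.0022,0.0007],[0.03,0.034,-0.355],1],[[0,-0.0022,0.0007],[0.03,0.034,-0.355],1]])

```text
clock: 3.5
ee_pos: [0.5287, 0.1028, 0.1201]
orientation: [0.0, 0.76, 0.65, 0.001]
ft_force: [0.0, 0.2, -0.3]
finger_gap: 0.998
```

Call:
drive_tool(rows=[[[0,0,0],[0,0,0],0.6],[[0,0,0],[0,0,0],0.5],[[0,0,0],[0,0,0],0.4],[[0,0,0],[0,0,0],0.35],[[0,0,0],[0,0,0],0.3]], newtons=20)

```text
clock: 3.92
ee_pos: [0.529, 0.1028, 0.1208]
orientation: [0.0, 0.76, 0.65, 0.002]
ft_force: [-0.8, -0.0, -0.3]
finger_gap: 0.307
```

Run:
```python
from h import *
import pickle
m=model("wrist"); s=env.state(); im=imaging.read_camera("wrist"); cv2.imwrite("pics/w4.png",im[:,:,::-1])
print(s["ee_pos"],s["ft_force"],s["finger_gap"])
```

```text
[0.52901513 0.10282714 0.12075907] [-0.77093678 -0.04802824 -0.3365196 ] 0.30711975155765514
```

View pics/w4.png

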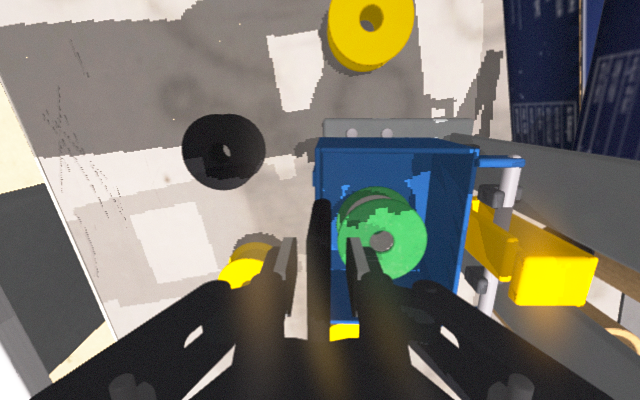

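Tab is between the fingers, at (318,270). Closing.

Call:
drive_tool(rows=[[[0,0,0],[0,0,0],0],[[0,0,0],[0,0,0],0],[[0,0,0],[0,0,0],0],[[0,0,0],[0,0,0],0],[[0,0,0],[0,0,0],0],[[0,0,0],[0,0,0],0]], newtons=60)

```text
clock: 4.47
ee_pos: [0.5291, 0.1028, 0.122]
orientation: [0.001, 0.76, 0.65, 0.001]
ft_force: [-6.6, -0.3, 7.4]
finger_gap: 0.114
```

Call:
drive_tool(rows=[[[0,0,0],[0,0,0.02],0],[[0,0,0],[0,0,0.04],0],[[0,0,0],[0,0,0.06],0],[[0,0,0],[0,0,0.06],0]], newtons=80)

```text
clock: 4.8
ee_pos: [0.5288, 0.1027, 0.1276]
orientation: [0.0, 0.76, 0.65, 0.001]
ft_force: [1.5, -0.4, -2.8]
finger_gap: 0.106
```

Call:
drive_tool(rows=[[[0,0,0],[0,0,0.03],0],[[0,0,0],[0,0,0.06],0],[[0,0,0],[0,0,0.09],0],[[0,0,0],[0,0,0.12],0],[[0,0,0],[0,0,0.12],0]])

```text
clock: 5.22
ee_pos: [0.5289, 0.1028, 0.1402]
orientation: [0.0, 0.76, 0.65, 0.001]
ft_force: [2.2, -0.1, -3.4]
finger_gap: 0.105
```

```bash
cat > look.py <<'E'
from h import *
import sys,pickle
t=sys.argv[1]
m=model("wrist"); s=env.state(); im=imaging.read_camera("wrist")[:,:,::-1]; cv2.imwrite(f"pics/w{t}.png",im); pickle.dump(m,open(f"w{t}.pkl","wb"))
d=imaging.read_camera("side")[:,:,::-1]; cv2.imwrite(f"pics/d{t}.png",d)
print(s["clock"],s["ee_pos"],s["ft_force"],s["ft_torque"],s["finger_gap"])
A=cv2.resize(im[110:330,300:600],None,fx=2,fy=2,interpolation=cv2.INTER_CUBIC)
B=cv2.resize(d[170:290,230:400],(198*3,440),interpolation=cv2.INTER_CUBIC)
cv2.imwrite(f"pics/m{t}.png",cv2.resize(np.vstack([A]),None,fx=1.3,fy=1.3)); cv2.imwrite(f"pics/n{t}.png",B)
E
python3 look.py 5
```

```text
5.2167 [0.52885707 0.10278053 0.14015339] [ 2.21339581 -0.08698779 -3.38552676] [-0.08739449 -0.12436274  0.0468649 ] 0.10456721772607157
```

View pics/m5.png

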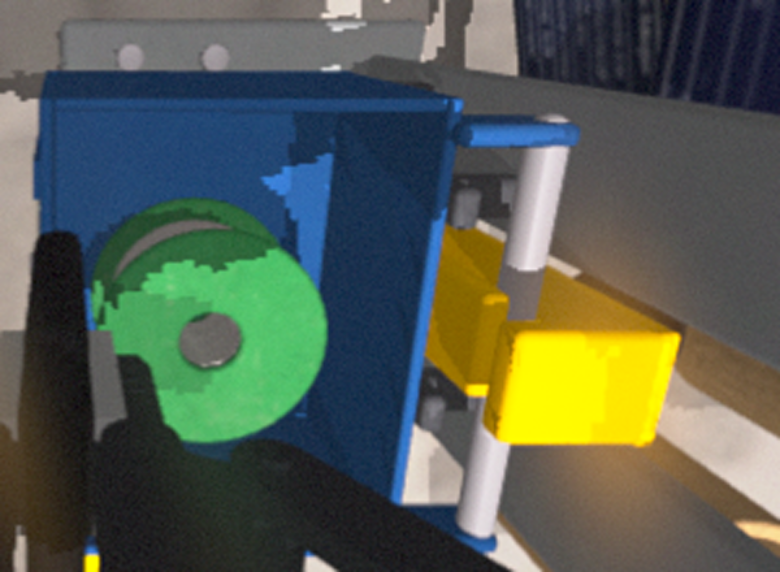

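View pics/n5.png

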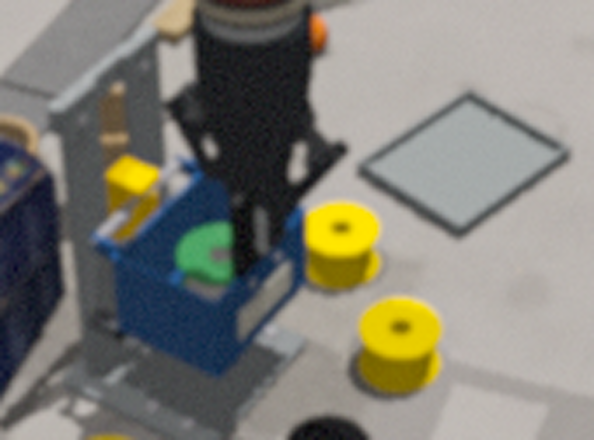

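Call:
drive_tool(rows=[[[0,0,0],[0.015,-0.002,0],0],[[0,0,0],[0.035,-0.005,0],0],[[0,0,0],[0.035,-0.005,0],0],[[0,0,0],[0.035,-0.005,0.02],0],[[0,0,0],[0.035,-0.005,0.05],0],[[0,0,0],[0.035,-0.005,0.07],0],[[0,0,0],[0.035,-0.005,0.07],0]])

```text
clock: 5.9
ee_pos: [0.5327, 0.1023, 0.1479]
orientation: [0.001, 0.76, 0.65, 0.002]
ft_force: [0.6, 0.3, -2.7]
finger_gap: 0.108
```

```bash
python3 look.py 6
```

```text
5.9 [0.5327373  0.10233553 0.14785429] [ 0.62902973  0.33817204 -2.67338357] [-0.00523039  0.06403792  0.03597361] 0.10774190403245788
```

View pics/m6.png

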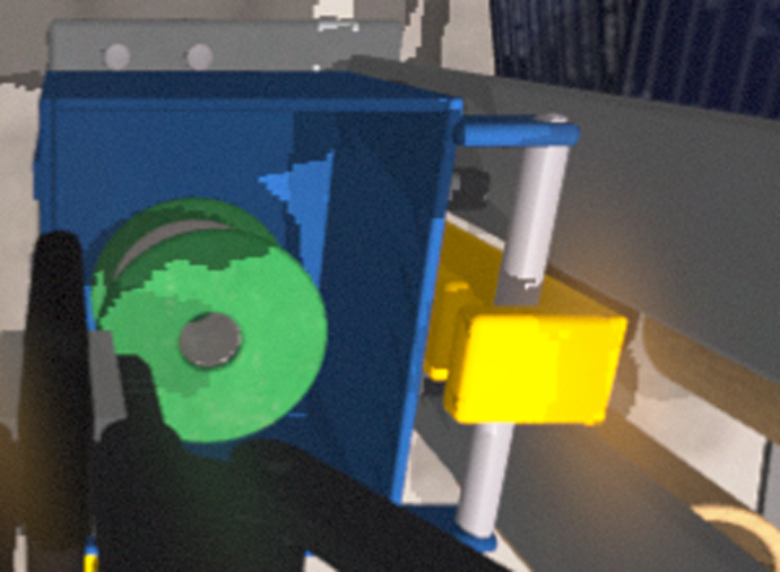

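Call:
drive_tool(rows=[[[0,0,0],[0,0,0.01],0],[[0,0,0],[0,0,0.02],0],[[0,0,0],[0,0,0.02],0]])

```text
clock: 6.25
ee_pos: [0.5326, 0.1023, 0.1496]
orientation: [0.001, 0.76, 0.65, 0.001]
ft_force: [0.3, 0.0, -2.0]
finger_gap: 0.102
```

Call:
drive_tool(rows=[[[0,0,0],[0,0,0.008],0],[[0,0,0],[0,0,0.015],0],[[0,0,0],[0,0,0.015],0]])

```text
clock: 6.5
ee_pos: [0.5327, 0.1023, 0.1513]
orientation: [0.001, 0.76, 0.65, 0.002]
ft_force: [1.1, 0.8, -2.9]
finger_gap: 0.109
```

Call:
drive_tool(rows=[[[0,0,0],[0,0,0.006],0],[[0,0,0],[0,0,0.01],0],[[0,0,0],[0,0,0.01],0]])

```text
clock: 6.75
ee_pos: [0.5326, 0.1023, 0.1521]
orientation: [0.001, 0.76, 0.65, 0.002]
ft_force: [0.8, -1.0, -3.9]
finger_gap: 0.107
```

Call:
drive_tool(rows=[[[0,0,0],[0,0,0.01],0],[[0,0,0],[0,0,0.01],0],[[0,0,0],[0,0,0.01],0]])

```text
clock: 7.0
ee_pos: [0.5325, 0.1023, 0.1525]
orientation: [0.0, 0.76, 0.65, 0.001]
ft_force: [2.5, -0.8, -7.5]
finger_gap: 0.107
```

Call:
drive_tool(rows=[[[0,0,0],[0,0,0.01],0],[[0,0,0],[0,0,0.01],0],[[0,0,0],[0,0,0.01],0]])

```text
clock: 7.25
ee_pos: [0.5322, 0.1022, 0.1528]
orientation: [0.0, 0.76, 0.65, 0.001]
ft_force: [5.1, -0.4, -9.7]
finger_gap: 0.107
```

Keeper contact felt at TCP z≈0.152 (lift force rose by about 7 N). Backing off 2.4 mm to centre the bar in the gap.

Call:
drive_tool(rows=[[[0,0,0],[0,0,-0.015],0],[[0,0,0],[0,0,-0.025],0],[[0,0,0],[0,0,-0.025],0]])

```text
clock: 7.5
ee_pos: [0.5324, 0.1023, 0.1509]
orientation: [0.0, 0.76, 0.65, 0.001]
ft_force: [-0.1, -0.4, -2.3]
finger_gap: 0.108
```

```bash
python3 look.py 7
```

```text
7.5 [0.53237113 0.10226885 0.15093248] [-0.07355611 -0.40545573 -2.31386621] [0.06912078 0.13355723 0.02819168] 0.10805678760261118
```

View pics/m7.png

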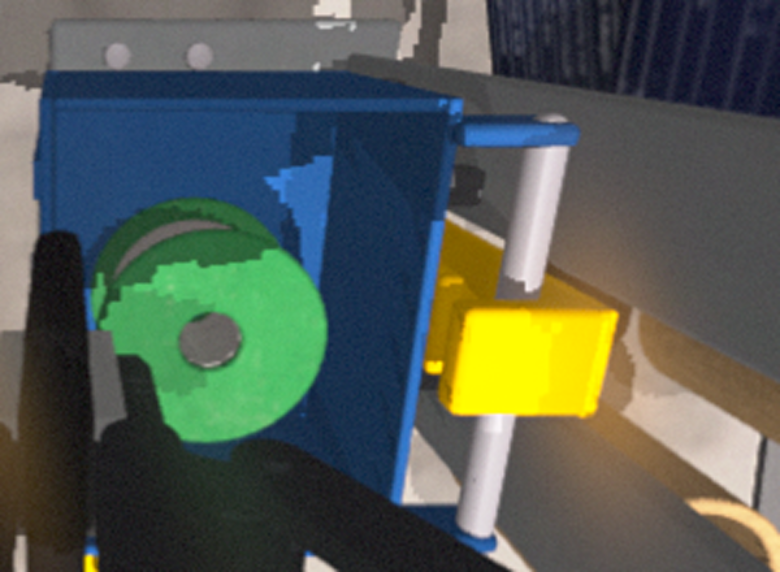

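View pics/n7.png

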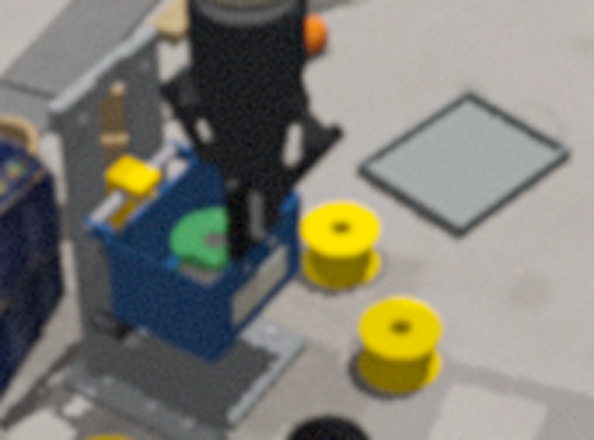

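Call:
drive_tool(rows=[[[0,0,0],[0,0,-0.004],0],[[0,0,0],[-0.015,0.002,-0.004],0],[[0,0,0],[-0.03,0.005,-0.004],0],[[0,0,0],[-0.045,0.007,-0.004],0],[[0,0,0],[-0.06,0.009,-0.004],0],[[0,0,0],[-0.06,0.009,-0.004],0]])

```text
clock: 8.1
ee_pos: [0.5262, 0.1033, 0.1506]
orientation: [0.0, 0.76, 0.65, 0.001]
ft_force: [0.5, 0.8, -2.5]
finger_gap: 0.106
```

Call:
drive_tool(rows=[[[0,0,0],[-0.02,0.003,0],0],[[0,0,0],[-0.04,0.006,0],0],[[0,0,0],[-0.06,0.009,0],0],[[0,0,0],[-0.08,0.012,0],0],[[0,0,0],[-0.08,0.012,0],0]])

```text
clock: 8.52
ee_pos: [0.5178, 0.1045, 0.1506]
orientation: [0.0, 0.76, 0.65, 0.001]
ft_force: [-0.3, -0.1, -3.1]
finger_gap: 0.109
```

Call:
drive_tool(rows=[[[0,0,0],[-0.02,0.003,0],0],[[0,0,0],[-0.04,0.006,0],0],[[0,0,0],[-0.06,0.009,0],0],[[0,0,0],[-0.09,0.014,0],0],[[0,0,0],[-0.12,0.018,0],0],[[0,0,0],[-0.12,0.018,0],0]])

```text
clock: 9.02
ee_pos: [0.5052, 0.1064, 0.1505]
orientation: [0.0, 0.76, 0.65, 0.001]
ft_force: [-0.5, -0.2, -3.4]
finger_gap: 0.108
```

```bash
python3 look.py 8
```

```text
9.0167 [0.50515308 0.10644468 0.1504504 ] [-0.47041479 -0.17442473 -3.42424307] [ 0.01923443  0.06113182 -0.01554856] 0.10800210482414113
```

View pics/m8.png

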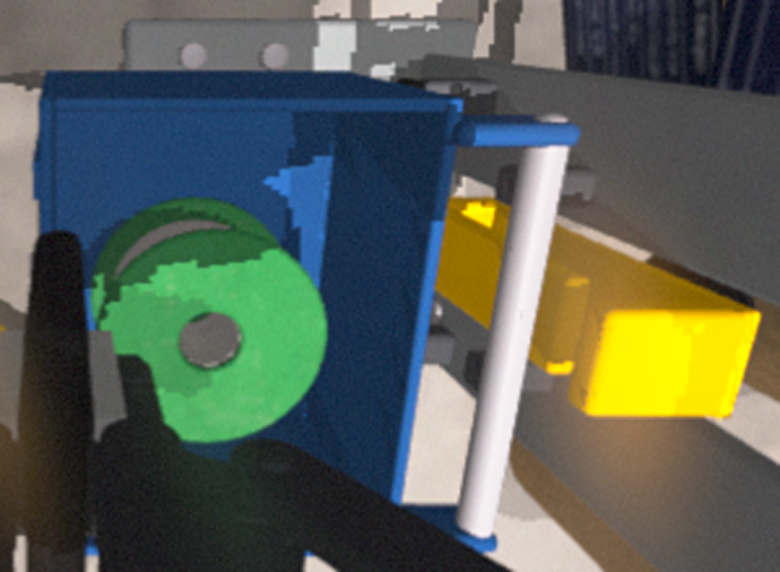

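Call:
drive_tool(rows=[[[0,0,0],[-0.1,0.016,0],0],[[0,0,0],[-0.2,0.032,0],0],[[0,0,0],[-0.3,0.048,0],0],[[0,0,0],[-0.35,0.055,0],0],[[0,0,0],[-0.35,0.055,0],0]])

```text
clock: 9.53
ee_pos: [0.4692, 0.1122, 0.1504]
orientation: [0.0, 0.759, 0.651, 0.001]
ft_force: [0.5, -0.7, -3.2]
finger_gap: 0.106
```

```bash
python3 - <<'E'
from h import *
import pickle
np.set_printoptions(precision=4,suppress=True)
m=pickle.load(open("w8.pkl","rb")); T=np.array([.50515,.10644,.15045])
g=lambda x,y:(300+x/2.6-.3,110+y/2.6-.3)
p=1.416; tx=np.array([np.cos(p),np.sin(p)]);ty=np.array([np.sin(p),-np.cos(p)])
def rel(q,dz):
    X=onz(m,g(*q),T[2]+dz)[:2]-T[:2]; return np.array([X@ty,X@tx])*1e3
for dz in(-.006,-.009,-.012):
  a,b=rel((550,119),dz),rel((477,545),dz); print("bar ends (along jaw, lateral) mm",dz,a,b,"len",np.linalg.norm(a-b),"mid",(a+b)/2,"skew",np.arctan2(-(a-b)[0],(a-b)[1]))
  a=rel((42,100),dz+.001),rel((462,98),dz+.001),rel((397,500),dz+.001); print("rim",*a)
E
python3 look.py 9
```

```text
bar ends (along jaw, lateral) mm -0.006 [96.8339 51.2277] [ 98.4732 -48.8199] len 100.06094822410705 mid [97.6535  1.2039] skew 0.01638379903973473
rim [-3.193  55.1393] [78.3768 55.4695] [ 77.6084 -35.7751]
bar ends (along jaw, lateral) mm -0.009 [98.8028 50.7922] [100.4752 -51.273 ] len 102.07898469586281 mid [99.639  -0.2404] skew 0.016383799039732975
rim [-3.2417 54.7804] [79.9843 55.1173] [ 79.2003 -37.98  ]
bar ends (along jaw, lateral) mm -0.012 [100.7718  50.3568] [102.4772 -53.7262] len 104.0970211676186 mid [101.6245  -1.6847] skew 0.016383799039733738
rim [-3.2904 54.4214] [81.5919 54.765 ] [ 80.7922 -40.1849]
9.5333 [0.46923151 0.11217012 0.15035445] [ 0.45186549 -0.71528128 -3.17842339] [ 0.09600545  0.08160512 -0.00259142] 0.105710997031183
```

View pics/d9.png

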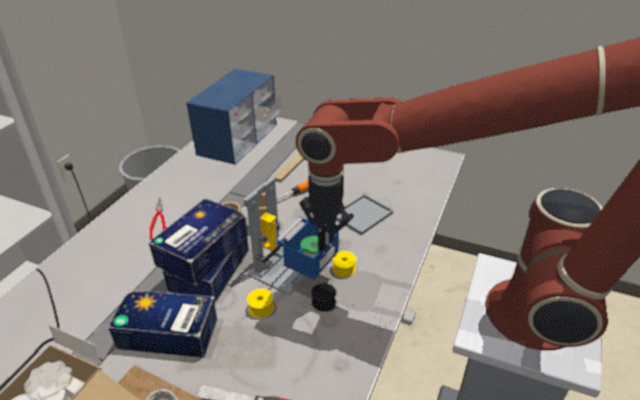

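Bar is out and clear (x about −70 mm from the plate), bin level. The bin centre is about 39 mm behind the TCP along the jaw axis, and lateral offset is about 0. Carrying it to the tray.

Call:
drive_tool(rows=[[[0,0,0],[-0.02,-0.05,0.05],0],[[0,0,-0.003],[-0.04,-0.2,0.12],0],[[0,0,-0.006],[-0.06,-0.4,0.2],0],[[0,0,-0.009],[-0.08,-0.65,0.2],0],[[0,0,-0.012],[-0.08,-0.9,0.2],0],[[0,0,-0.012],[-0.08,-1,0.2],0]])

```text
clock: 10.13
ee_pos: [0.4629, 0.0093, 0.1717]
orientation: [0.002, 0.784, 0.62, 0.002]
ft_force: [-0.1, -0.2, -4.2]
finger_gap: 0.107
```

Call:
drive_tool(rows=[[[0,0,-0.003],[-0.02,-0.2,0],0],[[0,0,-0.006],[-0.04,-0.45,0],0],[[0,0,-0.009],[-0.06,-0.7,0],0],[[0,0,-0.012],[-0.08,-0.9,0],0],[[0,0,-0.012],[-0.08,-1,0],0]])

```text
clock: 10.55
ee_pos: [0.4548, -0.0927, 0.172]
orientation: [0.002, 0.808, 0.589, 0.001]
ft_force: [-0.1, 0.2, -3.3]
finger_gap: 0.104
```

Call:
drive_tool(rows=[[[0,0,-0.003],[-0.02,-0.2,0],0],[[0,0,-0.006],[-0.04,-0.45,0],0],[[0,0,-0.009],[-0.06,-0.7,-0.1],0],[[0,0,-0.01],[-0.07,-0.85,-0.2],0],[[0,0,-0.01],[-0.07,-0.85,-0.2],0],[[0,0,-0.01],[-0.07,-0.85,-0.2],0]])

```text
clock: 11.05
ee_pos: [0.4475, -0.1775, 0.1514]
orientation: [0.001, 0.826, 0.563, 0.001]
ft_force: [0.3, -0.2, -3.2]
finger_gap: 0.102
```

```bash
cat > loc.py <<'E'
from h import *
from scipy.spatial.transform import Rotation as R
s=env.state();o=s["orientation"]
r=R.from_quat([o[1],o[2],o[3],o[0]]); p=1.2
des=R.from_matrix(np.array([[np.cos(p),np.sin(p),0],[np.sin(p),-np.cos(p),0],[0,0,-1]]))
print("turn",((des*r.inv()).as_rotvec()/(2*np.pi)).round(4),"toolz",r.as_matrix()[:,2],"shift/100mm",(np.array([.4466,-.1759,.077])-s["ee_pos"])/.1)
E
python3 loc.py; python3 look.py 10
```

```text
turn [0.0001 0.0006 0.0005] toolz [ 3.52648541e-03 -4.36745896e-04 -9.99993687e-01] shift/100mm [-0.00869752  0.01642345 -0.74414285]
11.05 [ 0.44746975 -0.17754234  0.15141428] [ 0.26075217 -0.16403487 -3.24419676] [0.06189703 0.09280296 0.02853685] 0.10160013636534244
```

View pics/w10.png

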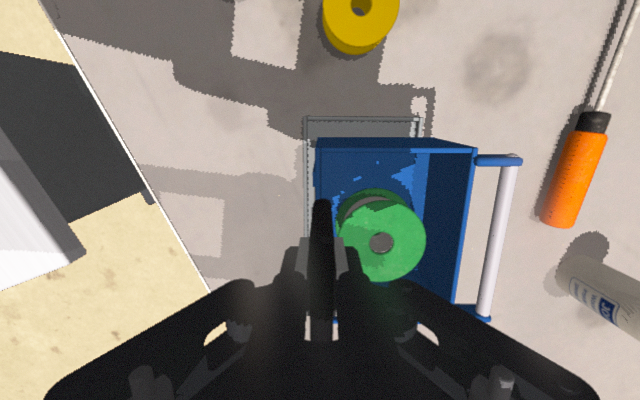

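View pics/d10.png

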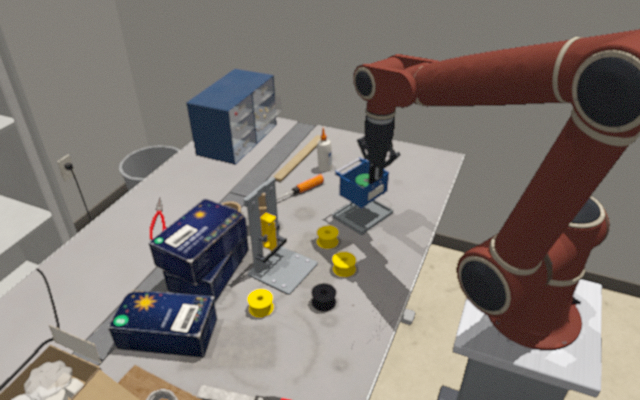

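Run:
```python
from h import *
import pickle
m=pickle.load(open("w1.pkl","rb"));w=pickle.load(open("w10.pkl","rb"))
print(onz(m,(478,240),.0),onz(w,(570,275),.02)); ty=np.array([np.cos(.37),-np.sin(.37)]);t=np.array([-ty[1],ty[0]]);c=np.array([.483,-.19])
print("bar ends target",c+.065*ty+.05*t,c+.065*ty-.05*t)
```

```text
[ 0.68219894 -0.39230632  0.        ] [ 0.66068617 -0.36344723  0.02      ]
bar ends target [ 0.56168205 -0.16688864] [ 0.52552051 -0.26012137]
```

Call:
drive_tool(rows=[[[0,0.0005,0.0005],[-0.005,0.01,-0.1],0],[[0,0.0005,0.0005],[-0.009,0.016,-0.25],0],[[0,0.0005,0.0005],[-0.009,0.016,-0.4],0],[[0,0.0005,0.0005],[-0.009,0.016,-0.5],0],[[0,0.0005,0.0005],[-0.009,0.016,-0.5],0],[[0,0.0005,0.0005],[-0.009,0.016,-0.5],0]])

```text
clock: 11.65
ee_pos: [0.447, -0.1747, 0.1018]
orientation: [0.001, 0.825, 0.566, 0.0]
ft_force: [-0.5, -0.1, -2.6]
finger_gap: 0.11
```

```bash
python3 loc.py; python3 look.py 11
```

```text
turn [ 0.0001  0.0002 -0.0005] toolz [ 1.05875114e-03 -8.73327465e-04 -9.99999058e-01] shift/100mm [-0.00397188 -0.01210384 -0.24833535]
11.65 [ 0.44699719 -0.17468962  0.10183353] [-0.50347736 -0.05910454 -2.62905087] [0.01765754 0.04539597 0.00598215] 0.10960511406997983
```

View pics/w11.png

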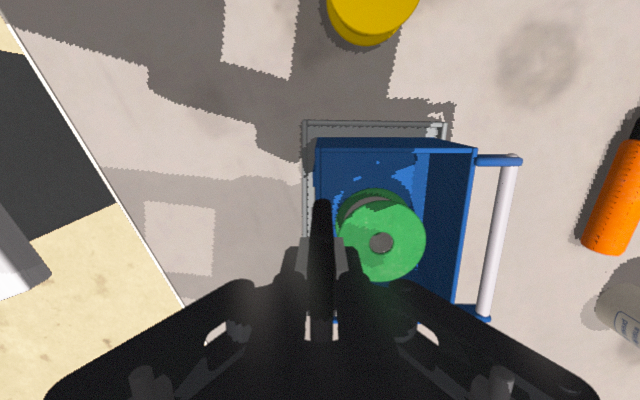

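Run:
```python
from h import *
import pickle
m=pickle.load(open("w11.pkl","rb"));T=np.array([.447,-.1747]);p=1.203;tx=np.array([np.cos(p),np.sin(p)]);ty=np.array([np.sin(p),-np.cos(p)])
for n,q,z in(("tray -x+y outer",(303,120.5),.014),("tray +x+y outer",(448,120.5),.014),("bin -x+y rim",(316,148),.093),("bin +x+y rim",(477,148),.093)):
  X=onz(m,q,z)[:2];print(n,X,((X-T)@ty*1e3).round(1),((X-T)@tx*1e3).round(1))
im=cv2.imread("pics/w11.png");cv2.imwrite("pics/w11c.png",cv2.resize(im[105:245,290:490],None,fx=4,fy=4,interpolation=cv2.INTER_CUBIC))
```

```text
tray -x+y outer [ 0.45746829 -0.10797711] -14.2 66.0
tray +x+y outer [ 0.56124392 -0.14805779] 97.0 65.9
bin -x+y rim [ 0.46378944 -0.12260232] -3.1 54.7
bin +x+y rim [ 0.54154631 -0.15263854] 80.3 54.6
```

View pics/w11c.png

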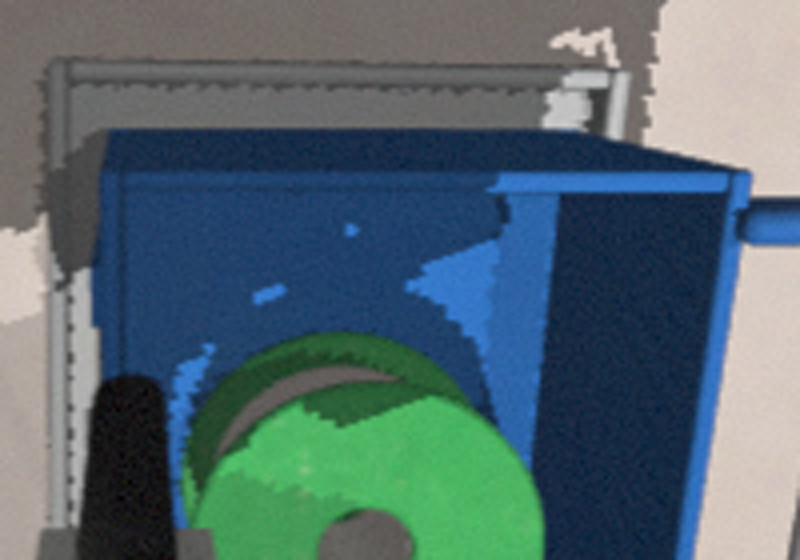

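Call:
drive_tool(rows=[[[0,0,0],[0.014,-0.03,-0.03],0],[[0,0,0],[0.014,-0.03,-0.09],0],[[0,0,0],[0.014,-0.03,-0.14],0],[[0,0,0],[0.014,-0.03,-0.18],0],[[0,0,0],[0.014,-0.03,-0.18],0],[[0,0,0],[0.014,-0.03,-0.18],0]])

```text
clock: 12.25
ee_pos: [0.4489, -0.1783, 0.0847]
orientation: [0.001, 0.825, 0.566, 0.001]
ft_force: [-0.2, 0.5, -2.4]
finger_gap: 0.106
```

Call:
drive_tool(rows=[[[0,0,0],[0,0,-0.01],0],[[0,0,0],[0,0,-0.02],0],[[0,0,0],[0,0,-0.02],0]])

```text
clock: 12.5
ee_pos: [0.4488, -0.1783, 0.0826]
orientation: [0.001, 0.825, 0.566, 0.001]
ft_force: [1.0, -0.3, -3.1]
finger_gap: 0.106
```

Call:
drive_tool(rows=[[[0,0,0],[0,0,-0.01],0],[[0,0,0],[0,0,-0.02],0],[[0,0,0],[0,0,-0.02],0]])

```text
clock: 12.75
ee_pos: [0.4487, -0.1782, 0.0804]
orientation: [0.001, 0.825, 0.566, 0.0]
ft_force: [-0.6, 0.2, -2.9]
finger_gap: 0.105
```

Call:
drive_tool(rows=[[[0,0,0],[0,0,-0.01],0],[[0,0,0],[0,0,-0.02],0],[[0,0,0],[0,0,-0.02],0]])

```text
clock: 13.0
ee_pos: [0.4486, -0.1781, 0.0781]
orientation: [0.001, 0.825, 0.566, 0.0]
ft_force: [0.4, 0.8, -2.4]
finger_gap: 0.107
```

Call:
drive_tool(rows=[[[0,0,0],[0,0,-0.01],0],[[0,0,0],[0,0,-0.015],0],[[0,0,0],[0,0,-0.015],0]])

```text
clock: 13.25
ee_pos: [0.4489, -0.1784, 0.078]
orientation: [0.001, 0.825, 0.566, 0.0]
ft_force: [-2.9, 1.6, 4.7]
finger_gap: 0.108
```

```bash
python3 look.py 12
python3 - <<'E'
import cv2
a=cv2.imread("pics/w12.png")[100:330,285:525]; b=cv2.imread("pics/d12.png")[150:240,315:415]
cv2.imwrite("pics/p12.png",cv2.resize(a,None,fx=2.6,fy=2.6,interpolation=2));cv2.imwrite("pics/q12.png",cv2.resize(b,None,fx=6.5,fy=6.5,interpolation=2))
E
```

```text
13.25 [ 0.44893737 -0.17844327  0.07795065] [-2.92750409  1.63098734  4.72390246] [ 0.36083249  0.72087056 -0.02269007] 0.10811354302443855
```

View pics/p12.png

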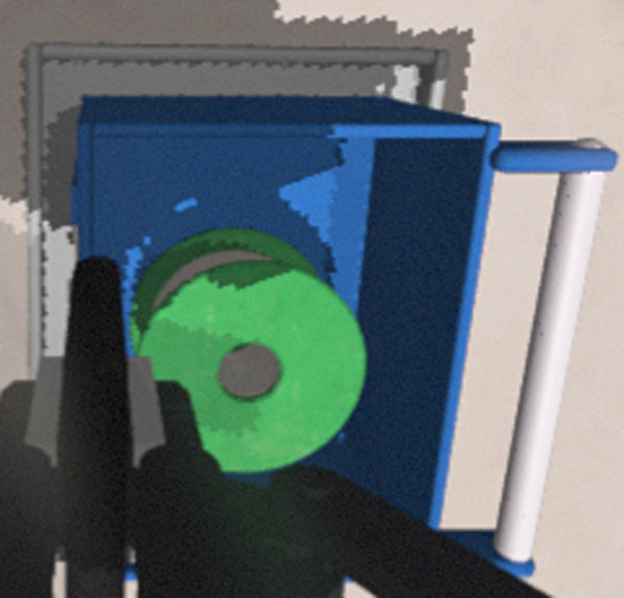

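View pics/q12.png

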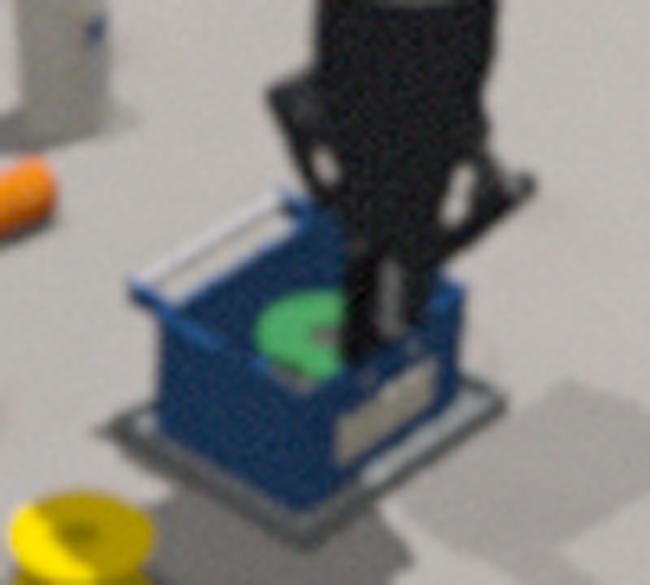

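Call:
drive_tool(rows=[[[0,0,0],[0,0,-0.01],0],[[0,0,0],[0,0,-0.01],0],[[0,0,0],[0,0,-0.01],0]])

```text
clock: 13.6
ee_pos: [0.449, -0.1785, 0.0779]
orientation: [0.001, 0.825, 0.566, 0.0]
ft_force: [-3.4, 1.0, 7.0]
finger_gap: 0.103
```

Run:
```python
from h import *
import pickle
# tilt check: vertical corner edge/rim heights via side+wrist triangulation of bar ends and front rim corner
S=model("side");d=pickle.load(open("w12.pkl","rb"));np.set_printoptions(precision=4,suppress=True)
w=lambda x,y:(285+x/2.6-.3,100+y/2.6-.3); q=lambda x,y:(315+x/6.5-.4,150+y/6.5-.4)
for n,a,b in(("ear back +y",(600,155),(135,290)),("rim back +y",(497,130),(165,310)),("rim front +y",(80,128),(302,397))): print(n,*tri((d,w(*a)),(S,q(*b))))
```

```text
ear back +y [ 0.5589 -0.1683  0.0721] [np.float64(0.3), np.float64(0.3)]
rim back +y [ 0.5397 -0.1551  0.0756] [np.float64(0.2), np.float64(0.2)]
rim front +y [ 0.4663 -0.1261  0.0713] [np.float64(0.9), np.float64(0.9)]
```

Call:
drive_tool(rows=[[[0,0,0],[0,0,0],0],[[0,0,0],[0,0,0],0],[[0,0,0],[0,0,0],0],[[0,0,0],[0,0,0],0]], newtons=20)

```text
clock: 13.93
ee_pos: [0.4493, -0.1786, 0.078]
orientation: [0.001, 0.825, 0.566, 0.0]
ft_force: [-0.2, -0.2, 0.8]
finger_gap: 0.104
```

```bash
python3 look.py 13
python3 - <<'E'
import cv2,numpy as np
a=cv2.imread("pics/w12.png").astype(int);b=cv2.imread("pics/w13.png").astype(int)
d=abs(a-b).sum(2); print(d[100:250,300:520].mean(), (d>60).sum())
E
```

```text
13.9333 [ 0.4492898  -0.17864661  0.07796399] [-0.24849427 -0.21521057  0.80927287] [ 0.08407723  0.08526025 -0.03859379] 0.10351173485450894
13.18260606060606 3486
```

Run:
```python
import cv2,numpy as np
a=cv2.imread("pics/w13.png")[100:330,285:525]; cv2.imwrite("pics/p13.png",cv2.resize(a,None,fx=2.6,fy=2.6,interpolation=2))
```

```text
(no output)
```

View pics/p13.png

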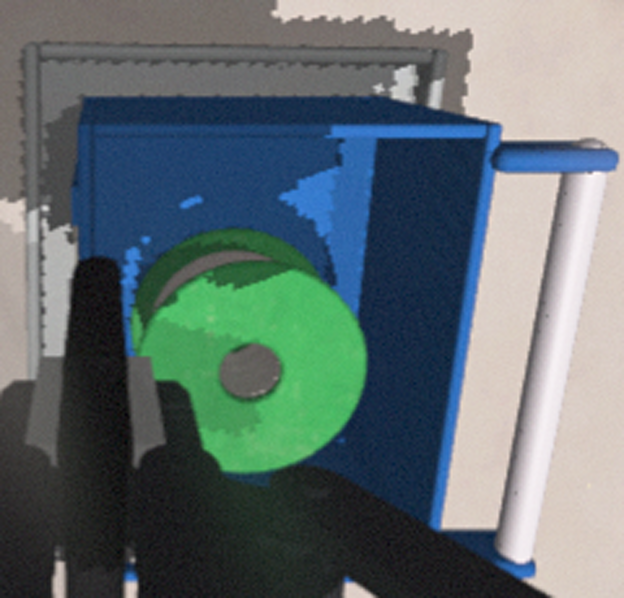

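Call:
drive_tool(rows=[[[0,0,0],[0,0,0],0.08],[[0,0,0],[0,0,0],0.1],[[0,0,0],[0,0,0],0.11],[[0,0,0],[0,0,0],0.12],[[0,0,0],[0,0,0],0.13],[[0,0,0],[0,0,0],0.15],[[0,0,0],[0,0,0],0.25],[[0,0,0],[0,0,0],0.4],[[0,0,0],[0,0,0],0.5],[[0,0,0],[0,0,0],0.5],[[0,0,0],[0,0,0],0.5]])

```text
clock: 14.95
ee_pos: [0.4493, -0.1786, 0.078]
orientation: [0.001, 0.825, 0.566, 0.0]
ft_force: [0.4, -0.2, -0.3]
finger_gap: 0.499
```

```bash
python3 look.py 14
```

```text
14.95 [ 0.44931407 -0.17864364  0.07800654] [ 0.44799306 -0.2282035  -0.34851636] [-0.01713455 -0.05975506 -0.02902139] 0.49947633092161764
```

View pics/w14.png

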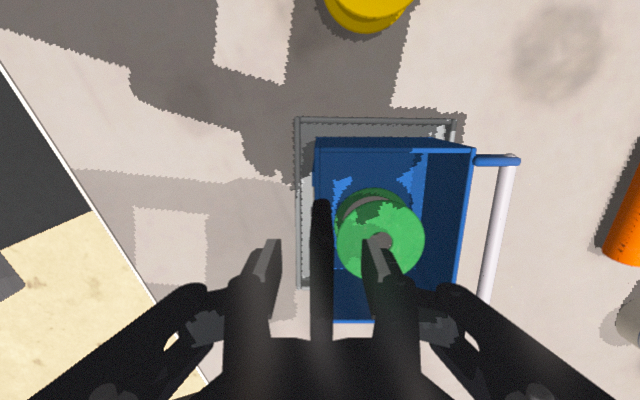

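Fingers are clear of the tab, and the bin stayed in place (ear end at (520,160) before and after). Rising straight up.

Call:
drive_tool(rows=[[[0,0,0],[0,0,0.1],0.5],[[0,0,0],[0,0,0.3],0.5],[[0,0,0],[0,0,0.6],0.5],[[0,0,0],[0,0,1],0.5],[[0,0,0],[0,0,1],0.5]])

```text
clock: 15.47
ee_pos: [0.4533, -0.181, 0.1876]
orientation: [0.008, 0.825, 0.566, 0.004]
ft_force: [0.8, -0.6, 1.1]
finger_gap: 0.496
```

Call:
drive_tool(rows=[[[0,0,0],[0,-0.1,0.3],0.5],[[0,0,0],[0,-0.2,0.6],0.5],[[0,0,0],[0,-0.2,1],0.5],[[0,0,0],[0,-0.2,1],0.5],[[0,0,0],[0,-0.2,1],0.5]])

```text
clock: 15.88
ee_pos: [0.4547, -0.2019, 0.2922]
orientation: [0.012, 0.825, 0.565, 0.005]
ft_force: [-0.4, 0.5, -0.7]
finger_gap: 0.505
```

```bash
python3 look.py 15
python3 - <<'E'
import cv2
b=cv2.imread("pics/d15.png")[140:260,295:415];cv2.imwrite("pics/q15.png",cv2.resize(b,None,fx=5,fy=5,interpolation=2))
E
```

```text
15.8833 [ 0.45472549 -0.20193566  0.29222605] [-0.40045496  0.52644697 -0.70233253] [-0.02764032  0.04093943 -0.02121976] 0.5046174656862209
```

View pics/w15.png

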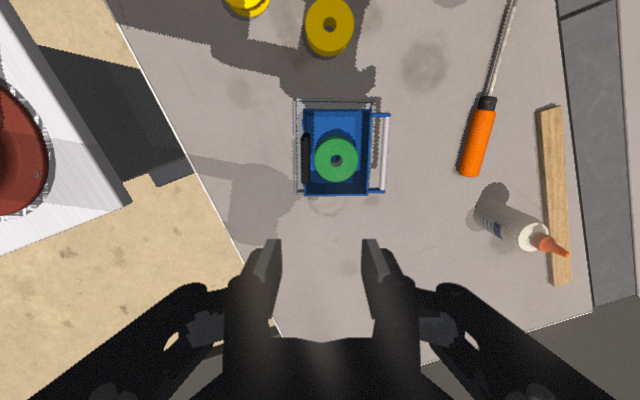

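View pics/q15.png

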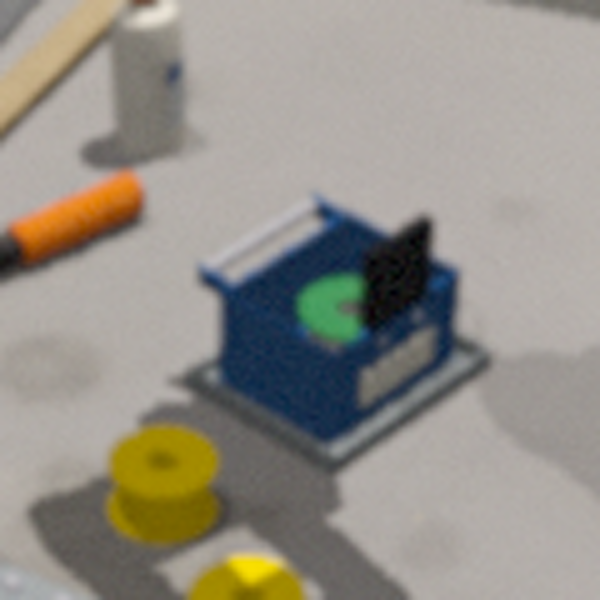

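Run:
```python
from h import *
import pickle
m=pickle.load(open("w15.pkl","rb"));im=cv2.imread("pics/w15.png")
hsv=cv2.cvtColor(im[85:210,285:368],cv2.COLOR_BGR2HSV)
k=cv2.inRange(hsv,(100,120,40),(125,255,255)); k=cv2.morphologyEx(k,cv2.MORPH_CLOSE,np.ones((25,25)))
c=max(cv2.findContours(k,0,2)[0],key=cv2.contourArea)
cv2.imwrite("pics/w15c.png",cv2.resize(im[90:205,285:400],None,fx=5,fy=5,interpolation=2))
```

```text
(no output)
```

View pics/w15c.png

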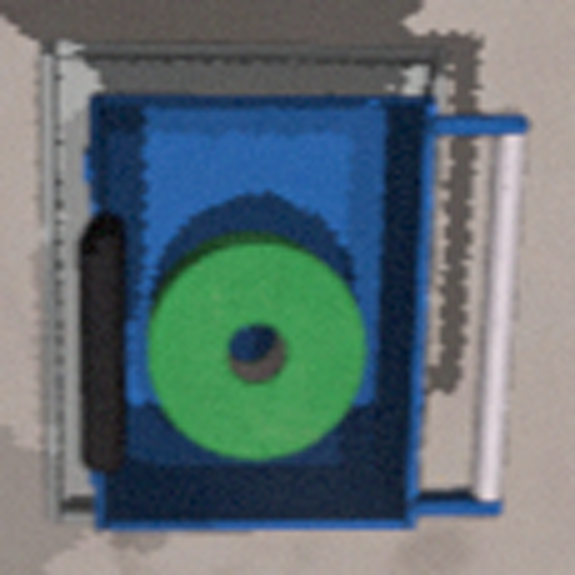

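Run:
```python
from h import *
import pickle
np.set_printoptions(precision=4,suppress=True)
m=pickle.load(open("w15.pkl","rb")); g=lambda x,y:(285+x/5-.4,90+y/5-.4)
C=np.array([onz(m,g(*q),.069)[:2] for q in((92,98),(433,98),(413,526),(98,526))])
T=np.array([onz(m,g(*q),.014)[:2] for q in((43,45),(443,46))])
ex=T[1]-T[0];ln=np.linalg.norm(ex);ex/=ln;ey=np.array([-ex[1],ex[0]]);tc=T.mean(0)-.069*ey
b=C.mean(0);print("bin",b,"tray now",tc,ln,"tray first (.4833,-.192)")
for t in(tc,np.array([.4833,-.1918])): print("offset in tray mm",((b-t)@ex*1e3).round(1),((b-t)@ey*1e3).round(1))
bx=C[1]-C[0]+C[2]-C[3];print("yaw bin",np.arctan2(bx[1],bx[0]),"tray",np.arctan2(ex[1],ex[0]))
s=env.state();print(s["clock"],s["ft_force"])
```

```text
bin [ 0.4849 -0.1919] tray now [ 0.4832 -0.1927] 0.10999097696400745 tray first (.4833,-.192)
offset in tray mm 1.3 1.4
offset in tray mm 1.5 0.5
yaw bin -0.3723264702224002 tray -0.37025370132150803
15.9833 [-1.0709 -0.9803 -0.4944]
```

The bin centre is within about 1.5 mm of the tray centre and square with it. The reel is inside and nothing is touching the robot, so I'm handing in.

```bash
python3 -c "
from plant import env
print(env.finish_job(), env.state()['clock'])"
```

```text
the job is handed in; nothing more can be done
the job is handed in; nothing more can be done
```

The blue bin is standing in the grey tray with the green reel in it, and the job is handed in after about 16 s of the 51 s allowed; no verdict was reported.

- **Lifting and drawing out:** I gripped the tab and lifted until the bar touched the keeper. At that point the force had risen about 7 N above the bin's weight, with under 6 N sideways. I then lowered it about 2 mm and drew it out through the gap, with only the bin's own weight registering. I let go only once it was standing on the tray floor.
- **Position:** the last pictures show the bin's centre within about 1.5 mm of the tray's centre. It is about 0.002 rad out of square.
- **Tilt:** the bin did not visibly move when I let go, so it was already standing flat. My height check at the rim read 71 to 76 mm against an expected 69 mm. I took that as measurement noise of a few mm rather than tilt, so the tilt itself is not precisely confirmed.
- **Other things:** the glue bottle and screwdriver show no movement in the pictures, though I did not measure their positions. The gripper was clear and free of contact at hand-in.

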